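Find the empty sample compartment and tip its cover open

ROBOT

A 6-joint arm with a two-finger parallel gripper is mounted at the origin on the work surface. World frame = base frame: x ahead of the robot, y to its left, z up, the work surface at z = 0. Lengths are in m, angles in rad, forces in N, time in s.
With the tool pointing down it reaches from about 0.275 to 0.825 m from the base axis. Payload 4.9 kg.
Tool frame: the origin (TCP) lies at the very end of the fingers, on their centre line; the grasp point (between the pads) lies 19 mm behind it; z points along the fingers, x is the direction in which the jaws open and shut, and the axes are right-handed (so a half turn about z gives the same grasp; the last joint's range is limited). The gripper opens to 85 mm and grips with 20 to 120 N. Pads are 22 mm wide; open, the fingers measure 114 mm over their backs; the gripper's body (76 mm by 85 mm) begins 54 mm behind the grasp point. The pads swing forward as they close: fully open they stand 13 mm farther back than shut.
Start: joints at [0.986, 0.326, -0.193, 1.052, 0, 1.437], TCP at [0.24, 0.495, 0.231] pointing down, gripper open.
Joint ranges: [-2.65, 2.65], [-0.97, 1.79], [-1.3, 1.35], [-1.93, 2.1], [-1.47, 1.37], [-3.14, 3.14]. Speed limits (rad/s): [2.57, 2.57, 3.14, 3.14, 3.14, 3.14].

INTERFACE

Orientations are given as a 3x3 rotation matrix whose columns are the frame's x, y, z axes.
In Python, from workcell import ctrl gives the robot as it stands.
- The arm moves only by the tool carry_out, never from a script. Its argument "targets" is a list of rows, each an object with "claw": the finger opening in cm, from 0 to 8.54; "dp": the shift along the tool's x, y, z in cm, a list of three; "dr": the turn, a rotation vector about the tool's x, y, z in degrees, a list of three. A call has 1 to 5 rows; each row shifts and turns the pose as measured when the row begins, along the tool's axes as they then stand; what a row does not reach is not made up. A row lasts 1/12 s, in which the tool goes at most 41.7 mm and 7.16 degrees, less where a joint would pass 70% of its speed; a pose out of reach is approached as far as the arm can. A call with a gripper value outside its range is refused whole. The fingers move at their own pace and stop on an object; "force" is the grip in N (left out, the last holds). Time passes only in rows, so rows that do not move let the fingers close. It gives the time, the measured TCP pose, the force and the opening at its end, in the units of the state.
- ctrl.state(): the state, without advancing time (a new reading comes with each control period).
- ctrl.read_camera(name): name is "scene" or "top"; returns the picture (400x640x3 uint8, blue, green, red); there is no depth.
- ctrl.camera_params(name): a dict with "mtx" (3x3 intrinsics, pixels), "dist_coeffs" ([k1, k2, p1, p2, k3] as OpenCV has them; the pictures are not rectified), "view" (4x4, takes a point from world to camera coordinates). Camera axes: x right, y down, z forward; pixel columns grow to the right and rows downward; lengths in m; the calibration is good to about 2 mm. A picture is of the moment at which its call begins. camera_params takes no time and is no camera call.
- ctrl.close_job(): hands the job in, once; it reports no verdict.
The state is a dict: "time": time; "qpos": joint angles; "joint_velocities": joint speeds; "joint_torque": joint torques, N m; "position": TCP position; "ee_rot": TCP orientation; "contact_force": force on the tool from outside, world axes, zero at the start; "ft_torque": the same for the moment, N m; "grip_width": finger opening in m.
Only numpy, scipy, OpenCV 4.12 (cv2) and the standard library are available. Lean on these libraries where they do the work, as an engineer would, in place of code of your own. Each camera call takes 0.05 s, during which the arm holds its last target. There are 200 camera calls.

TASK

Three of the four compartments of the sample store are full and one is empty, but the covers look alike. Press the dark pads on the covers to find the one that rocks, then push that cover right open until it stands upright by itself, leaving the other three closed. Only press and push, pick nothing up, and leave the flask, jar and bottle where they stand.

Things in the scene. Friction and masses are not known exactly. Their poses are not given: they have to be found in the camera images.
- store: Sample store: cream box fixed to the bench, 140 (x) by 354 (y) by 72.5 mm high; four compartments along its y, each 124 by 80 mm inside, each under a tip-up cover flush with the walls' top (dividers 6 mm, outer walls 8 mm). Origin at the centre of its underside, z up; x points away from the robot, from the covers' plain ends to their dark pads. It stands turned by up to 0.3 rad.
- cover_1 (a joint): Tilt of the leftmost (largest y) cover, rad: 0 closed (starts 0 to 0.02), grows as the padded end dips and the plain end rises; stop at 1.45, nearly upright; never below 0. 120 x 76 x 5 mm grey metal plate on an axle along the store's y, at x 10, y 129, z 70 mm in its frame; plain end 70 mm before the axle (-x), padded end 50 mm beyond. A stiff hinge (0.04 N m) keeps it where left.
- cover_1_pad (a point): Centre of the dark ribbed press pad (30 x 56 mm) on the leftmost (largest y) cover, 32 mm beyond the axle, 2.5 mm above it; moves with the cover. Over a full compartment it gives about 2 mm (under 0.06 rad), then is solid; over the empty one 1 to 3 N keeps it dipping, with 58 mm of room below the axle.
- cover_2 (a joint): Tilt of the second from the left cover, rad: 0 closed (starts 0 to 0.02), grows as the padded end dips and the plain end rises; stop at 1.45, nearly upright; never below 0. 120 x 76 x 5 mm grey metal plate on an axle along the store's y, at x 10, y 43, z 70 mm in its frame; plain end 70 mm before the axle (-x), padded end 50 mm beyond. A stiff hinge (0.04 N m) keeps it where left.
- cover_2_pad (a point): Centre of the dark ribbed press pad (30 x 56 mm) on the second from the left cover, 32 mm beyond the axle, 2.5 mm above it; moves with the cover. Over a full compartment it gives about 2 mm (under 0.06 rad), then is solid; over the empty one 1 to 3 N keeps it dipping, with 58 mm of room below the axle.
- cover_3 (a joint): Tilt of the third from the left cover, rad: 0 closed (starts 0 to 0.02), grows as the padded end dips and the plain end rises; stop at 1.45, nearly upright; never below 0. 120 x 76 x 5 mm grey metal plate on an axle along the store's y, at x 10, y -43, z 70 mm in its frame; plain end 70 mm before the axle (-x), padded end 50 mm beyond. A stiff hinge (0.04 N m) keeps it where left.
- cover_3_pad (a point): Centre of the dark ribbed press pad (30 x 56 mm) on the third from the left cover, 32 mm beyond the axle, 2.5 mm above it; moves with the cover. Over a full compartment it gives about 2 mm (under 0.06 rad), then is solid; over the empty one 1 to 3 N keeps it dipping, with 58 mm of room below the axle.
- cover_4 (a joint): Tilt of the rightmost (smallest y) cover, rad: 0 closed (starts 0 to 0.02), grows as the padded end dips and the plain end rises; stop at 1.45, nearly upright; never below 0. 120 x 76 x 5 mm grey metal plate on an axle along the store's y, at x 10, y -129, z 70 mm in its frame; plain end 70 mm before the axle (-x), padded end 50 mm beyond. A stiff hinge (0.04 N m) keeps it where left.
- cover_4_pad (a point): Centre of the dark ribbed press pad (30 x 56 mm) on the rightmost (smallest y) cover, 32 mm beyond the axle, 2.5 mm above it; moves with the cover. Over a full compartment it gives about 2 mm (under 0.06 rad), then is solid; over the empty one 1 to 3 N keeps it dipping, with 58 mm of room below the axle.
- flask: Conical glass flask, bystander, 80 mm wide at the foot, 120 mm high, standing left of the store; origin at the centre of its underside.
- jar: Amber jar with a white cap, bystander, 52 mm wide, 65 mm high, standing right of the store; origin at the centre of its underside.
- dropper: Small amber bottle with a black cap, bystander, 32 mm wide, 72 mm high, standing beyond the store; origin at the centre of its underside.

How it is judged:
By the outcome, as a careful person would: the job done as asked, in the order asked, and still so for the second after the job is handed in, with the robot touching nothing.
It also fails if it takes over 58 s, if anything falls off the work surface, if the arm or the gripper's body presses on something with over 40 N, if the wrist force passes 120 N, or if a joint passes its speed limit or range.

## Working session

There is one attempt and no reset: what is moved stays moved. The work goes in short steps, Python scripts to look and compute and a tool call to move; the robot and the scene stay as the last step left them, time stands still between calls to the robot, and variables do not carry over. Pictures are saved under pics/ and viewed, about 8 in all and at most 12, crops included, and the job is handed in when it is done.

Besides the shell and the picture viewer there is one more tool, called after "Call:" as name(argument=value, ...), one argument or row to a line, values as JSON. carry_out: Moves the arm, as the interface text tells. Its arguments: {"type":"object","properties":{"targets":{"type":"array","items":{"type":"object","properties":{"claw":{"type":"number"},"dp":{"type":"array","items":{"type":"number"}},"dr":{"type":"array","items":{"type":"number"}}}}},"force":{"type":"number"}},"required":["targets"]}

```bash
mkdir -p pics
python3 - <<'E'
from workcell import ctrl
import cv2,numpy as np
s=ctrl.state();print({k:np.round(v,3).tolist() for k,v in s.items()})
for n in("scene","top"):
    cv2.imwrite(f"pics/{n}0.png",ctrl.read_camera(n));p=ctrl.camera_params(n);print(n,np.round(np.array(p["mtx"]),1).tolist(),p["dist_coeffs"],np.round(p["view"],3).tolist())
E
```

```text
{'time': 0.0, 'qpos': [0.986, 0.327, -0.194, 1.052, 0.0, 1.437], 'joint_velocities': [0.0, 0.0, 0.001, 0.001, 0.001, -0.001], 'joint_torque': [-0.0, -44.34, 26.244, 0.015, -0.0, 0.0], 'position': [0.239, 0.495, 0.231], 'ee_rot': [[0.436, 0.9, -0.001], [0.9, -0.436, -0.001], [-0.002, -0.0, -1.0]], 'contact_force': [0.525, -0.269, -0.268], 'ft_torque': [-0.008, 0.007, -0.005], 'grip_width': 0.085}
scene [[381.3, 0.0, 319.7], [0.0, 381.3, 201.8], [0.0, 0.0, 1.0]] [-0.06755886  0.          0.          0.          0.        ] [[-0.572, 0.82, 0.013, 0.332], [0.41, 0.299, -0.862, -0.19], [-0.71, -0.488, -0.507, 1.398], [0.0, 0.0, 0.0, 1.0]]
top [[438.8, 0.0, 322.8], [0.0, 438.8, 204.9], [0.0, 0.0, 1.0]] [0.01792114 0.         0.         0.         0.        ] [[0.027, -0.999, 0.02, -0.013], [-0.99, -0.03, -0.136, 0.616], [0.137, -0.016, -0.99, 1.104], [0.0, 0.0, 0.0, 1.0]]
```

View pics/top0.png

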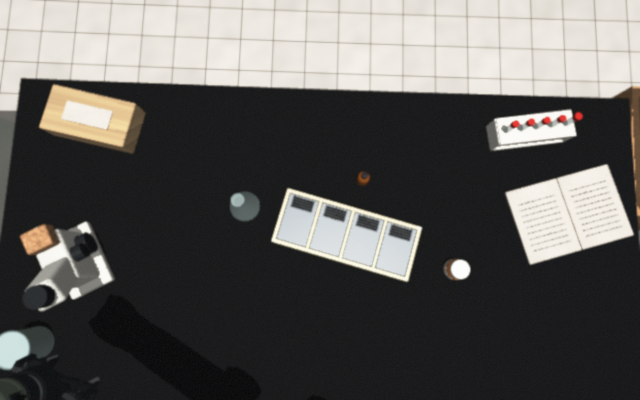

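View pics/scene0.png

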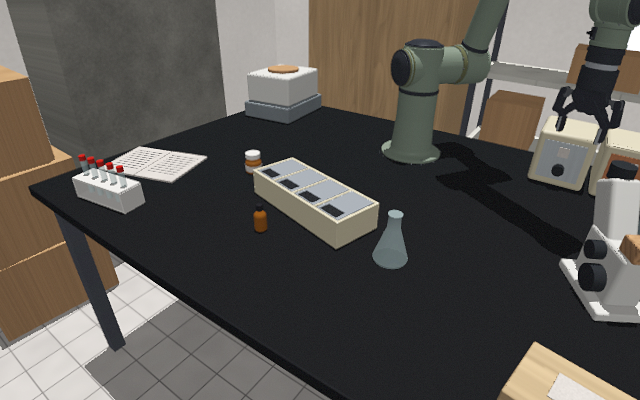

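The top view shows the store centred near (347,234), with its dark pads on the far side at about (302,203), (335,213), (368,222) and (400,232). The flask is at (245,207), the jar at (458,269) and the dropper at (364,178). The scene view agrees, and nothing stands over the store.

```bash
cat > h.py <<'E'
import cv2,numpy as np
from workcell import ctrl
def ray(n,uv,z):
    p=ctrl.camera_params(n);V=np.array(p["view"]);R,t=V[:3,:3],V[:3,3]
    u=cv2.undistortPoints(np.array(uv,float).reshape(-1,1,2),np.array(p["mtx"]),np.array(p["dist_coeffs"])).reshape(-1,2)
    d=np.c_[u,np.ones(len(u))]@R;c=-R.T@t
    return c+d*((z-c[2])/d[:,2])[:,None]
E
python3 - <<'E'
from h import *
im=cv2.imread("pics/top0.png");roi=np.zeros(im.shape[:2],np.uint8);roi[180:290,262:430]=1
m=((im.max(2)>110)&(roi>0)).astype(np.uint8)
c=max(cv2.findContours(m,cv2.RETR_EXTERNAL,cv2.CHAIN_APPROX_NONE)[0],key=cv2.contourArea)
b=cv2.boxPoints(cv2.minAreaRect(c));w=ray("top",b,.0725);print("box",b.round(1).tolist(),w.round(4).tolist(),np.linalg.norm(np.diff(w,axis=0),axis=1).round(4))
print("centre",w.mean(0).round(4))
f=np.zeros_like(m);cv2.drawContours(f,[c],-1,1,-1);f=cv2.erode(f,np.ones((3,3)))
d=((im.max(2)<75)&(f>0)).astype(np.uint8)
n,_,st,ce=cv2.connectedComponentsWithStats(d)
k=[i for i in range(1,n) if st[i,4]>80];P=ce[k];P=P[np.argsort(P[:,0])];print(st[k].tolist(),P.round(1).tolist())
W=ray("top",P,.0725);print(W.round(4).tolist(),np.linalg.norm(np.diff(W,axis=0),axis=1).round(4))
a=W[0]-W[-1];yaw=-np.arctan2(a[0],a[1]);print("yaw",yaw)
R=np.array([[np.cos(yaw),-np.sin(yaw)],[np.sin(yaw),np.cos(yaw)]])
print("centre from pads",(W[:,:2].mean(0)-R@[.042,0]).round(4))
E
```

```text
box [[269.8999938964844, 241.60000610351562], [286.1000061035156, 186.5], [423.6000061035156, 226.89999389648438], [407.3999938964844, 282.0]] [[0.5152, 0.135, 0.0725], [0.6566, 0.0999, 0.0725], [0.5632, -0.2521, 0.0725], [0.4245, -0.2109, 0.0725]] [0.1457 0.3641 0.1447]
centre [ 0.5399 -0.057   0.0725]
[[293, 197, 20, 14, 166], [325, 207, 20, 13, 161], [358, 217, 20, 13, 162], [391, 226, 20, 13, 165]] [[302.2, 203.6], [334.6, 213.2], [367.3, 222.7], [400.1, 232.3]]
[[0.6137, 0.0575, 0.0725], [0.5917, -0.0256, 0.0725], [0.5699, -0.1091, 0.0725], [0.5479, -0.1924, 0.0725]] [0.086  0.0863 0.0862]
yaw -0.25777444142528205
centre from pads [ 0.5402 -0.0567]
```

Call:
carry_out(
  targets=[
    {"claw": 0, "dp": [0, 4, 0], "dr": [0, 0, -5.5]},
    {"claw": 0, "dp": [0, 4, 0], "dr": [0, 0, -5.5]},
    {"claw": 0, "dp": [-2, 3.5, 0], "dr": [0, 0, 0]},
    {"claw": 0, "dp": [-2, 3.5, 0], "dr": [0, 0, 0]},
    {"claw": 0, "dp": [-2, 3.5, 0], "dr": [0, 0, 0]},
  ],
  force=40,
)

```text
time: 0.52
position: [0.3986, 0.3813, 0.2279]
ee_rot: [[0.229, 0.973, -0.005], [0.973, -0.229, -0.001], [-0.002, -0.005, -1.0]]
contact_force: [0.4, 0.3, -0.5]
grip_width: 0.0254
```

Call:
carry_out(
  targets=[
    {"claw": 0, "dp": [-2.6, 2.9, 0], "dr": [0, 0, 1.5]},
    {"claw": 0, "dp": [-2.6, 2.9, 0]},
    {"claw": 0, "dp": [-2.6, 2.9, 0]},
    {"claw": 0, "dp": [-2.6, 2.9, 0]},
    {"claw": 0, "dp": [-2.6, 2.9, 0]},
  ],
)

```text
$.targets[1]: bad value
```

Call:
carry_out(
  targets=[
    {"claw": 0, "dp": [-2.6, 2.9, 1]},
    {"claw": 0, "dp": [-2.6, 2.9, 1]},
    {"claw": 0, "dp": [-2.6, 2.9, 1]},
    {"claw": 0, "dp": [-2.6, 2.9, 1]},
    {"claw": 0, "dp": [0, 0, 0]},
  ],
)

```text
$.targets[0]: bad value
```

Call:
carry_out(
  targets=[
    {"claw": 0, "dp": [-2.6, 2.9, 0], "dr": [0, 0, 1.5]},
    {"claw": 0, "dp": [-2.6, 2.9, 0], "dr": [0, 0, 0]},
    {"claw": 0, "dp": [-2.6, 2.9, 0], "dr": [0, 0, 0]},
    {"claw": 0, "dp": [-2.6, 2.9, 0], "dr": [0, 0, 0]},
    {"claw": 0, "dp": [-2.6, 2.9, 0], "dr": [0, 0, 0]},
  ],
)

```text
time: 0.93
position: [0.5111, 0.2109, 0.2253]
ee_rot: [[0.255, 0.967, -0.008], [0.967, -0.255, -0.002], [-0.004, -0.007, -1.0]]
contact_force: [0.6, 0.9, -0.3]
grip_width: 0.0002
```

Call:
carry_out(
  targets=[
    {"claw": 0, "dp": [-2.6, 2.9, 1], "dr": [0, 0, 0]},
    {"claw": 0, "dp": [-2.6, 2.9, 1], "dr": [0, 0, 0]},
    {"claw": 0, "dp": [-2.6, 2.9, 1], "dr": [0, 0, 0]},
    {"claw": 0, "dp": [-2.6, 2.9, 1], "dr": [0, 0, 0]},
    {"claw": 0, "dp": [0, 0, 0], "dr": [0, 0, 0]},
  ],
)

```text
time: 1.35
position: [0.6016, 0.0689, 0.1828]
ee_rot: [[0.263, 0.965, -0.006], [0.965, -0.263, -0.004], [-0.005, -0.005, -1.0]]
contact_force: [0.7, -0.0, -0.4]
grip_width: 0.0
```

Call:
carry_out(
  targets=[
    {"claw": 0, "dp": [-0.8, 1.45, 2], "dr": [0, 0, 0.4]},
    {"claw": 0, "dp": [0, 0, 3], "dr": [0, 0, 0]},
    {"claw": 0, "dp": [0, 0, 2.5], "dr": [0, 0, 0]},
    {"claw": 0, "dp": [0, 0, 1], "dr": [0, 0, 0]},
    {"claw": 0, "dp": [0, 0, 0], "dr": [0, 0, 0]},
  ],
)

```text
time: 1.77
position: [0.6141, 0.0532, 0.0934]
ee_rot: [[0.277, 0.961, -0.007], [0.961, -0.277, -0.003], [-0.005, -0.006, -1.0]]
contact_force: [0.0, -0.6, -0.1]
grip_width: -0.0002
```

Run:
```python
from h import *
s=ctrl.state();print({k:np.round(s[k],4).tolist() for k in("time","position","contact_force","ft_torque")})
a=ctrl.read_camera("scene")[140:260,220:420];b=ctrl.read_camera("top")[160:300,250:450]
cv2.imwrite("pics/p3.png",np.hstack([cv2.resize(a,(400,300)),cv2.resize(b,(400,300))]))
```

```text
{'time': 1.7667, 'position': [0.6141, 0.0532, 0.0934], 'contact_force': [0.0092, -0.5669, -0.0892], 'ft_torque': [0.0036, 0.0097, -0.0018]}
```

View pics/p3.png

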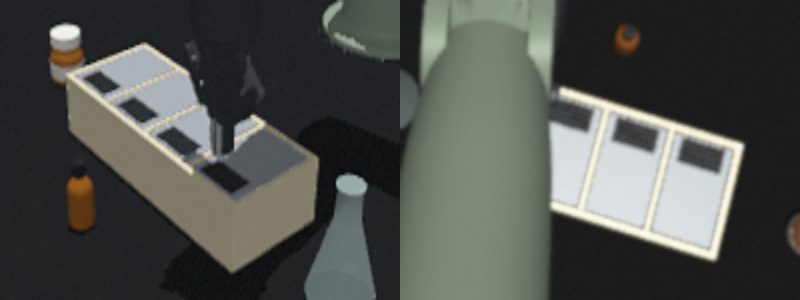

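Call:
carry_out(
  targets=[
    {"claw": 0, "dp": [0.4, -0.1, 0.8], "dr": [0, 0, -1.3]},
    {"claw": 0, "dp": [0, 0, 0.6], "dr": [0, 0, 0]},
    {"claw": 0, "dp": [0, 0, 0.3], "dr": [0, 0, 0]},
    {"claw": 0, "dp": [0, 0, 0.1], "dr": [0, 0, 0]},
    {"claw": 0, "dp": [0, 0, 0.1], "dr": [0, 0, 0]},
  ],
)

```text
time: 2.28
position: [0.6191, 0.0598, 0.0811]
ee_rot: [[0.249, 0.968, 0.005], [0.968, -0.249, -0.003], [-0.001, 0.006, -1.0]]
contact_force: [-0.2, 0.5, -0.0]
grip_width: 0.0
```

Call:
carry_out(
  targets=[
    {"claw": 0, "dp": [0, 0, 0.15], "dr": [0, 0, 0]},
    {"claw": 0, "dp": [0, 0, 0.15], "dr": [0, 0, 0]},
  ],
)

```text
time: 2.45
position: [0.6196, 0.06, 0.0788]
ee_rot: [[0.249, 0.969, 0.007], [0.969, -0.249, -0.003], [-0.001, 0.007, -1.0]]
contact_force: [-0.1, 0.6, -0.2]
grip_width: -0.0003
```

Call:
carry_out(
  targets=[
    {"claw": 0, "dp": [0, 0, 0.15], "dr": [0, 0, 0]},
    {"claw": 0, "dp": [0, 0, 0.15], "dr": [0, 0, 0]},
  ],
)

```text
time: 2.62
position: [0.62, 0.0599, 0.0759]
ee_rot: [[0.249, 0.968, 0.007], [0.969, -0.249, -0.003], [-0.001, 0.008, -1.0]]
contact_force: [0.2, 0.1, -0.1]
grip_width: 0.0001
```

Call:
carry_out(
  targets=[
    {"claw": 0, "dp": [0, -0.5, 0.1], "dr": [0, 0, 0]},
    {"claw": 0, "dp": [0, 0, 0.15], "dr": [0, 0, 0]},
  ],
)

```text
time: 2.78
position: [0.6148, 0.0611, 0.0731]
ee_rot: [[0.249, 0.968, 0.007], [0.968, -0.249, -0.003], [-0.001, 0.008, -1.0]]
contact_force: [-0.4, 0.1, -0.1]
grip_width: 0.0001
```

Call:
carry_out(
  targets=[
    {"claw": 0, "dp": [0, 0, 0.15], "dr": [0, 0, 0]},
    {"claw": 0, "dp": [0, 0, 0.15], "dr": [0, 0, 0]},
  ],
)

```text
time: 2.95
position: [0.6152, 0.061, 0.0712]
ee_rot: [[0.249, 0.968, 0.009], [0.968, -0.249, -0.003], [-0.001, 0.009, -1.0]]
contact_force: [-5.8, 0.7, 19.0]
grip_width: 0.0001
```

Call:
carry_out(
  targets=[
    {"claw": 0, "dp": [0, 0, 0.15], "dr": [0, 0, 0]},
    {"claw": 0, "dp": [0, 0, 0.15], "dr": [0, 0, 0]},
  ],
)

```text
time: 3.12
position: [0.6151, 0.061, 0.0713]
ee_rot: [[0.249, 0.968, 0.01], [0.968, -0.249, -0.003], [-0.001, 0.01, -1.0]]
contact_force: [-4.4, -0.7, 10.3]
grip_width: -0.0002
```

Call:
carry_out(
  targets=[
    {"claw": 0, "dp": [0, 0, -2], "dr": [0, 0, 0]},
    {"claw": 0, "dp": [-4, 0, 0], "dr": [0, 0, 0]},
    {"claw": 0, "dp": [-4, 0, 0], "dr": [0, 0, 0]},
    {"claw": 0, "dp": [-0.8, 0, 0], "dr": [0, 0, 0]},
    {"claw": 0, "dp": [0, 0, 0], "dr": [0, 0, 0]},
  ],
)

```text
time: 3.53
position: [0.5934, -0.0248, 0.0931]
ee_rot: [[0.244, 0.97, 0.013], [0.97, -0.244, -0.003], [-0.0, 0.013, -1.0]]
contact_force: [0.4, -0.0, 0.1]
grip_width: 0.0001
```

Call:
carry_out(
  targets=[
    {"claw": 0, "dp": [0, -0.2, 1.0], "dr": [0.7, 0, -0.6]},
    {"claw": 0, "dp": [0, 0, 0.6], "dr": [0, 0, 0]},
    {"claw": 0, "dp": [0, 0, 0.2], "dr": [0, 0, 0]},
  ],
)

```text
time: 3.78
position: [0.5923, -0.0235, 0.074]
ee_rot: [[0.233, 0.972, 0.001], [0.972, -0.233, 0.001], [0.001, 0.001, -1.0]]
contact_force: [0.3, -0.4, -0.9]
grip_width: 0.0001
```

Call:
carry_out(
  targets=[
    {"claw": 0, "dp": [0, 0, 0.15], "dr": [0, 0, 0]},
    {"claw": 0, "dp": [0, 0, 0.15], "dr": [0, 0, 0]},
  ],
)

```text
time: 3.95
position: [0.5922, -0.0222, 0.0694]
ee_rot: [[0.231, 0.973, -0.0], [0.973, -0.231, -0.0], [-0.001, -0.0, -1.0]]
contact_force: [-0.1, -1.7, 2.6]
grip_width: 0.0002
```

Call:
carry_out(
  targets=[
    {"claw": 0, "dp": [0, 0, 0.15], "dr": [0, 0, 0]},
    {"claw": 0, "dp": [0, 0, 0.15], "dr": [0, 0, 0]},
  ],
)

```text
time: 4.12
position: [0.5924, -0.0214, 0.066]
ee_rot: [[0.229, 0.973, -0.001], [0.973, -0.229, -0.002], [-0.002, -0.0, -1.0]]
contact_force: [-1.9, -0.6, 2.4]
grip_width: 0.0003
```

Call:
carry_out(
  targets=[
    {"claw": 0, "dp": [0, 0, 0.15], "dr": [0, 0, 0]},
    {"claw": 0, "dp": [0, 0, 0.15], "dr": [0, 0, 0]},
  ],
)

```text
time: 4.28
position: [0.5925, -0.0208, 0.063]
ee_rot: [[0.228, 0.974, -0.001], [0.974, -0.228, -0.001], [-0.002, -0.0, -1.0]]
contact_force: [-0.6, -0.6, 2.2]
grip_width: -0.0001
```

Cover 1 was solid: 19 N at z = 71 mm. Cover 2 is dipping past 10 mm at about 2.4 N, so it's the empty one. I'll keep pressing it.

Call:
carry_out(
  targets=[
    {"claw": 0, "dp": [-0.2, 0, 0.4], "dr": [0, 0, 0.7]},
    {"claw": 0, "dp": [-0.2, 0, 0.4], "dr": [0, 0, 0.7]},
    {"claw": 0, "dp": [-0.1, 0, 0.4], "dr": [0, 0, 0]},
  ],
)

```text
time: 4.53
position: [0.5927, -0.0245, 0.0511]
ee_rot: [[0.253, 0.967, 0.003], [0.967, -0.253, 0.001], [0.002, 0.002, -1.0]]
contact_force: [0.1, 0.6, 2.2]
grip_width: -0.0004
```

Call:
carry_out(
  targets=[
    {"claw": 0, "dp": [0, 0, 0.4], "dr": [0, 0, 0]},
    {"claw": 0, "dp": [0, 0, 0.3], "dr": [0, 0, 0]},
    {"claw": 0, "dp": [0, 0, 0.3], "dr": [0, 0, 0]},
  ],
)

```text
time: 4.78
position: [0.593, -0.025, 0.0397]
ee_rot: [[0.254, 0.967, 0.004], [0.967, -0.254, 0.001], [0.002, 0.003, -1.0]]
contact_force: [0.2, -0.7, 1.4]
grip_width: -0.0002
```

Call:
carry_out(
  targets=[
    {"claw": 0, "dp": [0, 0.1, -3], "dr": [0, 0, 0]},
    {"claw": 0, "dp": [0, 0, -4], "dr": [0, 0, 0]},
    {"claw": 0, "dp": [0, 0, -4], "dr": [0, 0, 0]},
    {"claw": 0, "dp": [0, 0, -4], "dr": [0, 0, 0]},
    {"claw": 0, "dp": [0, 0, 0], "dr": [0, 0, 0]},
  ],
)

```text
time: 5.2
position: [0.5878, -0.0249, 0.1871]
ee_rot: [[0.255, 0.967, -0.014], [0.967, -0.255, 0.004], [0.0, -0.015, -1.0]]
contact_force: [2.5, 0.2, 0.5]
grip_width: 0.0
```

Call:
carry_out(
  targets=[
    {"claw": 0, "dp": [0, -3, 0], "dr": [0, 0, 0]},
    {"claw": 0, "dp": [0, -4, 0], "dr": [0, 0, 0]},
    {"claw": 0, "dp": [0, -4, 0], "dr": [0, 0, 0]},
    {"claw": 0, "dp": [0, -2.5, 0], "dr": [0, 0, 0]},
    {"claw": 0, "dp": [0, 0, 0], "dr": [0, 0, 0]},
  ],
)

```text
time: 5.62
position: [0.4538, 0.0098, 0.1867]
ee_rot: [[0.256, 0.967, -0.012], [0.967, -0.256, 0.004], [0.0, -0.013, -1.0]]
contact_force: [-0.6, -0.3, 0.6]
grip_width: 0.0001
```

Run:
```python
from h import *
a=ctrl.read_camera("scene")[110:260,220:420];cv2.imwrite("pics/p4.png",cv2.resize(a,(600,450)))
yaw=-.2578;R=np.array([[np.cos(yaw),-np.sin(yaw)],[np.sin(yaw),np.cos(yaw)]])
p=ctrl.state()["position"];print(p,(R.T@(np.array(p[:2])-[.5402,-.0567])).round(4))
```

```text
[0.45599348 0.00921888 0.18702485] [-0.0982  0.0423]
```

View pics/p4.png

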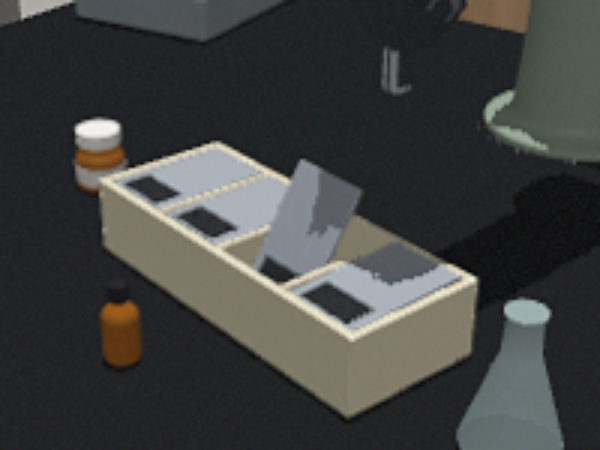

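Cover 2 stands about halfway up (crop 250–360, 160–280), and the others are closed. The tool is on the plain-end side, at store (-98, 42) mm. Next I'll come down and push the raised edge away from the robot.

Call:
carry_out(
  targets=[
    {"claw": 0, "dp": [0, 0, 3], "dr": [-0.7, 0, 0]},
    {"claw": 0, "dp": [0, 0, 3], "dr": [0, 0, 0]},
    {"claw": 0, "dp": [0, 1.5, 2], "dr": [0, 0, 0]},
    {"claw": 0, "dp": [0, 2, 0], "dr": [0, 0, 0]},
    {"claw": 0, "dp": [0, 1, 0], "dr": [0, 0, 0]},
  ],
)

```text
time: 6.08
position: [0.5052, -0.0034, 0.1046]
ee_rot: [[0.256, 0.967, 0.009], [0.967, -0.256, -0.001], [0.001, 0.009, -1.0]]
contact_force: [0.9, -0.1, 0.4]
grip_width: -0.0
```

Call:
carry_out(
  targets=[
    {"claw": 0, "dp": [0, 0.5, 0], "dr": [0, 0, 0]},
    {"claw": 0, "dp": [0, 0.5, 0], "dr": [0, 0, 0]},
    {"claw": 0, "dp": [0, 0.5, 0], "dr": [0, 0, 0]},
  ],
)

```text
time: 6.33
position: [0.5225, -0.0083, 0.1035]
ee_rot: [[0.257, 0.966, 0.008], [0.966, -0.257, -0.001], [0.001, 0.008, -1.0]]
contact_force: [-1.0, 0.3, 0.6]
grip_width: -0.0003
```

Call:
carry_out(
  targets=[
    {"claw": 0, "dp": [0, 0.4, 0], "dr": [0, 0, 0]},
    {"claw": 0, "dp": [0, 0.3, 0], "dr": [0, 0, 0]},
  ],
)

```text
time: 6.5
position: [0.5303, -0.0103, 0.1042]
ee_rot: [[0.257, 0.966, 0.008], [0.966, -0.257, -0.001], [0.001, 0.008, -1.0]]
contact_force: [-1.0, -0.7, 0.3]
grip_width: -0.0001
```

Call:
carry_out(
  targets=[
    {"claw": 0, "dp": [0, 0.3, 0], "dr": [0, 0, 0]},
    {"claw": 0, "dp": [0, 0.2, 0], "dr": [0, 0, 0]},
  ],
)

```text
time: 6.67
position: [0.5358, -0.0117, 0.105]
ee_rot: [[0.257, 0.966, 0.009], [0.966, -0.257, -0.001], [0.001, 0.009, -1.0]]
contact_force: [-1.2, -0.2, 0.0]
grip_width: -0.0001
```

Call:
carry_out(
  targets=[
    {"claw": 0, "dp": [0, 0.2, 0], "dr": [0, 0, 0]},
    {"claw": 0, "dp": [0, 0.15, 0], "dr": [0, 0, 0]},
  ],
)

```text
time: 6.83
position: [0.5396, -0.0127, 0.1056]
ee_rot: [[0.257, 0.966, 0.01], [0.966, -0.257, -0.002], [0.001, 0.01, -1.0]]
contact_force: [-1.0, 0.0, 0.1]
grip_width: 0.0001
```

Call:
carry_out(
  targets=[
    {"claw": 0, "dp": [0, 0.15, 0], "dr": [0, 0, 0]},
    {"claw": 0, "dp": [0, 0.1, 0], "dr": [0, 0, 0]},
  ],
)

```text
time: 7.0
position: [0.5413, -0.0131, 0.1057]
ee_rot: [[0.257, 0.966, 0.009], [0.967, -0.257, -0.001], [0.001, 0.009, -1.0]]
contact_force: [-5.0, 1.3, 4.1]
grip_width: -0.0001
```

Call:
carry_out(
  targets=[
    {"claw": 0, "dp": [0, 0.1, 0], "dr": [0, 0, 0]},
    {"claw": 0, "dp": [0, 0.1, 0], "dr": [0, 0, 0]},
  ],
)

```text
time: 7.17
position: [0.5412, -0.0131, 0.1055]
ee_rot: [[0.256, 0.967, 0.005], [0.967, -0.256, -0.0], [0.001, 0.005, -1.0]]
contact_force: [-3.7, 1.3, 3.9]
grip_width: -0.0001
```

The push reached the stop: force rose to 5 N and the motion ceased. I'll back off and check.

Call:
carry_out(
  targets=[
    {"claw": 0, "dp": [0, -0.5, 0], "dr": [0, 0, 0]},
    {"claw": 0, "dp": [0, -3, 0], "dr": [0, 0, 0]},
    {"claw": 0, "dp": [0, -4, 0], "dr": [0, 0, 0]},
    {"claw": 0, "dp": [0, -3, -3], "dr": [0, 0, 0]},
    {"claw": 0, "dp": [0, 0, -4], "dr": [0, 0, 0]},
  ],
)

```text
time: 7.58
position: [0.4331, 0.0144, 0.168]
ee_rot: [[0.258, 0.966, -0.002], [0.966, -0.258, -0.0], [-0.001, -0.002, -1.0]]
contact_force: [0.5, 0.7, -0.2]
grip_width: 0.0
```

Call:
carry_out(
  targets=[
    {"claw": 0, "dp": [0, -1, -4], "dr": [0, 0, 0]},
    {"claw": 0, "dp": [3, -1, -2], "dr": [0, 0, 0]},
    {"claw": 0, "dp": [4, 0, 0], "dr": [0, 0, 0]},
    {"claw": 0, "dp": [4, 0, 0], "dr": [0, 0, 0]},
    {"claw": 0, "dp": [4, 0, 0], "dr": [0, 0, 0]},
  ],
)

```text
time: 8.0
position: [0.4567, 0.1637, 0.2405]
ee_rot: [[0.272, 0.962, 0.02], [0.962, -0.272, -0.002], [0.003, 0.02, -1.0]]
contact_force: [1.4, -0.8, -0.0]
grip_width: 0.0
```

Call:
carry_out(
  targets=[
    {"claw": 0, "dp": [4, 0, 0], "dr": [0, 0, 0]},
    {"claw": 0, "dp": [4, 0, 0], "dr": [0, 0, 0]},
    {"claw": 0, "dp": [3, 0, 0], "dr": [0, 0, 0]},
    {"claw": 0, "dp": [0, 0, 0], "dr": [0, 0, 0]},
  ],
)

```text
time: 8.33
position: [0.4914, 0.2816, 0.2433]
ee_rot: [[0.266, 0.963, 0.034], [0.964, -0.267, 0.004], [0.013, 0.031, -0.999]]
contact_force: [-0.2, -0.4, 0.2]
grip_width: -0.0004
```

Run:
```python
from h import *
s=ctrl.state();print(s["time"],s["position"],s["contact_force"])
A=ctrl.read_camera("scene");B=ctrl.read_camera("top")
cv2.imwrite("pics/p5.png",np.hstack([cv2.resize(A[110:260,220:420],(400,300)),cv2.resize(B[150:300,230:480],(400,240))[:,:].copy() if 0 else cv2.resize(B[140:300,230:480],(400,300))]))
o=cv2.imread("pics/top0.png")
for n,(x0,x1,y0,y1) in dict(dropper=(350,380,165,190),jar=(440,475,255,285),flask=(225,265,185,225)).items():
    print(n,"mean diff",cv2.absdiff(o[y0:y1,x0:x1],B[y0:y1,x0:x1]).mean().round(1))
```

```text
8.3333 [0.49138939 0.28155206 0.24328573] [-0.24604948 -0.36823054  0.23449046]
dropper mean diff 1.5
jar mean diff 1.0
flask mean diff 1.3
```

View pics/p5.png

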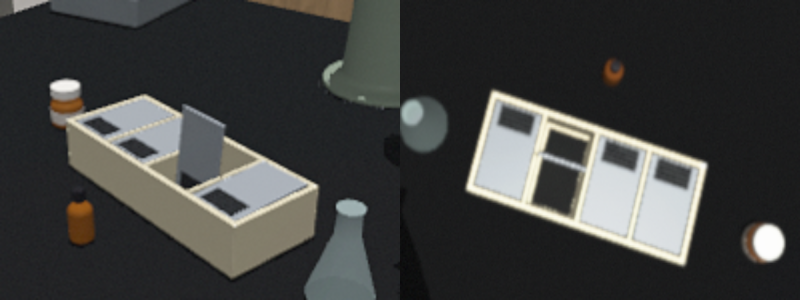

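Both views show cover 2 upright over an empty compartment (edge-on at about (560,160) in the top crop). The other three are closed and the bystanders haven't moved.

```bash
python3 -c "
from workcell import ctrl
print(ctrl.close_job())"
```

```text
the job is handed in; nothing more can be done
None
```

The second cover from the left was the empty one. It now stands upright on its own, and I handed the job in after about 8.4 s of robot time.

- **Finding it:** Cover 1 went solid after a dip of 1 to 2 mm, with a reading of 19 N. Cover 2 kept dipping at about 2.4 N. I stopped there, so covers 3 and 4 were never pressed.
- **Opening it:** I pressed cover 2's pad down by about 32 mm, then pushed its raised plain end from the robot side. It stopped moving at about 5 N, within 2 mm of where I expected the 1.45 rad stop.
- **Last checks:** After the arm backed off and touched nothing, both cameras showed cover 2 upright over an empty compartment and the other three closed. The flask, jar and bottle match the first picture.

No check failed or disagreed. I judged the final tilt from the pictures and the contact at the stop, not from a direct angle measurement.

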